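# Pop open the food waste bin

### The job

Gently press the green button of the food waste bin with the fingertips so that its lid springs fully open by itself, ready for scraps, then let the button come back up and withdraw. Touch nothing but that button: do not pry at the lid, leave the blue-buttoned recycling bin shut, and do not disturb the bottle, the jar or the takeout container.

Things in the scene. Friction and masses are not known exactly. Their poses are not given: they have to be found in the camera images.
- food_bin: The food waste bin, the one with the GREEN button: fixed steel bin, cannot shift, 220 mm deep (x), 170 wide (y), 200 tall; origin at the centre of its underside, x from its button side to its hinge side, z up. The front 65 mm of the top is a flat ledge 200 mm high with the button in it, 78 mm from the origin towards -x, on the middle line; the rest is the lid. 
- food_button_top (a point): centre of the top face of the green button, a vertical round button 34 mm in diameter standing 14 mm above the ledge (top 214 mm above the counter when up) inside a black collar 3 mm high; axes as the bin's
- food_button (a joint): how far the green button is pressed straight down, m: 0 up, 0.010 at its stop. Spring: about 1.2 N to start, about 4 N at the stop; comes back up by itself. The lid's catch lets go at about 0.004 to 0.006
- food_lid (a joint): opening angle of the food bin's lid, rad: 0 shut and latched, 0.75 fully open. Once the catch lets go a weak damped spring swings it fully open in about 1 to 2 s and it stays open; open, its front edge stands about 110 mm above the ledge and has swung 40 mm away from the button
- food_lid_panel: the food bin's steel lid, 150 mm long, 168 wide, 12 thick; origin at mid-width on its hinge at the far end, level with the ledge; it runs 150 mm towards its -x. Shut, its top is 212 mm above the counter and its front edge lies 33 mm behind the button's axis
- other_bin: The recycling bin, the one with the BLUE button, left or right of the food bin, to stay shut: fixed steel bin, cannot shift, 220 mm deep (x), 170 wide (y), 200 tall; origin at the centre of its underside, x from its button side to its hinge side, z up. The front 65 mm of the top is a flat ledge 200 mm high with the button in it, 78 mm from the origin towards -x, on the middle line; the rest is the lid. 
- other_button_top (a point): centre of the top face of the blue button, same make as the green one
- other_button (a joint): how far the blue button is pressed, m: 0 up, 0.010 at its stop
- other_lid (a joint): opening angle of the recycling bin's lid, rad: 0 shut
- detergent: loose yellow plastic detergent bottle, 66 mm in diameter, 190 mm tall, upright; origin at the centre of its underside
- jar: loose amber glass sauce jar with a steel cap, 70 mm in diameter, 100 mm tall, upright; origin at the centre of its underside
- takeout: loose white takeout container, closed, 100 mm (its x) by 150 mm (its y) by 54 mm tall, on the counter nearer the robot than the bins; origin at the centre of its underside
Mind the look-alikes: they are no part of the job. There is more than one size of the detergent; the job needs the larger.

How it is judged:
On the way, in this order (a step that is already met when the one before it is completed fails the run):
1. the fingertips press the green button down by more than 2.5 mm (value of joint food_button above 0.0025 m and contact force between the fingers and food_bin above 0.3 N), for 0.01 s.
2. the food bin's lid springs open (value of joint food_lid above 0.65 rad), for 0.1 s.
At the end, for the whole second after the job is handed in: The food bin's lid is open beyond 0.65 rad of 0.75, its green button is back up within 1.5 mm, the recycling bin's lid is shut (below 0.05 rad) and its button up, and bottle, jar and container stand upright within 8 mm of where they were (value of joint food_lid above 0.65 rad and value of joint each of food_button, other_button below 0.0015 m and value of joint other_lid below 0.05 rad and distance of each of detergent, jar, takeout from where it was at the start of the episode below 0.008 m and angle between each of detergent, jar, takeout's own z axis and vertical below 0.1 rad); the robot touches nothing.
It fails at once if the food bin is pressed or struck with more than 25 N (contact force between any of the fingers, the arm and food_bin above 25 N).
It fails at once if the robot pushes on the food bin's lid (more than 4 N) (contact force between any of the fingers, the arm and food_lid_panel above 4 N).
It fails at once if the recycling bin is touched (more than 1 N) or its button pressed (more than 1.5 mm) (contact force between any of the fingers, the arm and other_bin above 1 N or value of joint other_button above 0.0015 m).
It fails at once if the bottle, jar or container is touched (more than 1 N) or moved by more than 8 mm (contact force between any of the fingers, the arm and detergent above 1 N or contact force between any of the fingers, the arm and jar above 1 N or contact force between any of the fingers, the arm and takeout above 1 N or distance of any of detergent, jar, takeout from where it was at the start of the episode above 0.008 m).
It also fails if it takes over 29 s, if anything falls off the work surface, if the arm or the gripper's body presses on something with over 40 N, if the wrist force passes 120 N, or if a joint passes its speed limit or range.

### The arm

A 7-joint arm with a two-finger parallel gripper is mounted at the origin on the work surface. World frame = base frame: x ahead of the robot, y to its left, z up, the work surface at z = 0. Lengths are in m, angles in rad, forces in N, time in s.
With the tool pointing down it reaches from about 0.4 to 0.85 m from the base axis. Payload 10.4 kg.
Tool frame: the origin (TCP) lies midway between the tips of the shut fingers; the grasp point (between the pads) lies hold_point_z behind it (hold_point_z is the distance from the TCP to the grasp point, in m); z points along the fingers, y is the line along which they close (so a half turn about z gives the same grasp; the last joint's range is limited). The gripper opens to 87 mm and grips with 3 to 60 N. Pads are 19 mm wide; open, the fingers measure 117 mm over their backs; the gripper's body (75 mm by 190 mm) begins 51 mm behind the grasp point.
Start: joints at [-1.136, 0.332, -0.065, 1.46, 0.022, 1.35, -0.088], TCP at [0.276, 0.561, 0.202] pointing down, gripper open.
Joint ranges: [-2.6, 2.6], [-0.5, 2.12], [-1.47, 1.34], [0.16, 2.42], [-1.27, 4.41], [0.06, 2.06], [-2.6, 2.6]. Speed limits (rad/s): [2.22, 2.22, 2.79, 2.79, 3.14, 3.14, 3.14].

### API

Orientations are given as a unit quaternion [x, y, z, w].
In Python, from bench import * gives the robot as it stands. The module is installed in compiled form; this text tells all that it offers.
- The arm moves only by the tool drive_tool, never from a script. Its argument "increments" is a list of rows, each a list of 6 numbers: the shift along the tool's x, y, z scaled (see below), then the turn, a rotation vector about the tool's x, y, z scaled (see below). In form: [[dx, dy, dz, rx, ry, rz], ...]. A call has exactly 5 rows; each row is the pose to reach, as a shift and turn from the pose commanded when the call began, along the tool's axes at that moment; what a row does not reach only later rows make up. The controller multiplies each number of a shift by 300 mm and each number of a turn by pi/4 rad. A row lasts 1/12 s, in which the tool goes at most 41.7 mm and 7.16 degrees, less where a joint would pass 70% of its speed; a pose out of reach is approached as far as the arm can. A call with a number of a shift or a turn outside -1 to 1 is refused whole. A call with a gripper value outside its range is refused whole. "claw" is the closure, from 0 (fully open) to 1 (shut), set as the call begins (left out, the last holds). The fingers move at their own pace and stop on an object; "force" is the grip in N (left out, the last holds). Time passes only in rows, so rows that repeat a pose let the fingers close, or fill a call up. It gives the time, the measured TCP pose, the force, the opening and the grip force at its end, in the units of the state.
- read_state(): the state, without advancing time (a new reading comes with each control period).
- camera(name): name is "side" or "top"; returns the picture (420x560x3 uint8, blue, green, red); there is no depth.
- get_calibration(name): a dict with "K" (3x3 intrinsics, pixels), "position" and "rotation" of the camera in the world. Camera axes: x right, y down, z forward; pixel columns grow to the right and rows downward; lengths in m; the calibration is good to about 2 mm. A picture is of the moment at which its call begins. get_calibration takes no time and is no camera call.
- close_job(): hands the job in; it is judged then, once.
The state is a dict: "time": time; "joint_positions": joint angles; "joint_vel": joint speeds; "joint_torque": joint torques, N m; "ee_pos": TCP position; "eef_rot": TCP orientation; "ft_force": force on the tool from outside, world axes, zero at the start; "torque": the same for the moment, N m; "width": finger opening in m; "grip_force": force on a finger pad.
Only numpy, scipy, OpenCV 4.12 (cv2) and the standard library are available. Lean on these libraries where they do the work, as an engineer would, in place of code of your own. Each camera call takes 0.05 s, during which the arm holds its last target. There are 200 camera calls.

## Working session

There is one attempt and no reset: what is moved stays moved. The work goes in short steps, Python scripts to look and compute and a tool call to move; the robot and the scene stay as the last step left them, time stands still between calls to the robot, and variables do not carry over. Pictures are saved under pics/ and viewed, at most 10 in all, crops included, and the job is handed in when it is done.

Besides the shell and the picture viewer there is one more tool, called after ">>>" as a command line: name --pt "numbers of a row" for each row, then --argument value for the rest. drive_tool: Moves the arm, as the interface text tells. Its arguments: {"type":"object","properties":{"increments":{"type":"array","items":{"type":"array","items":{"type":"number"}}},"claw":{"type":"number"},"force":{"type":"number"}},"required":["increments"]}

```bash
mkdir -p pics; python3 - <<'E'
from bench import *
import cv2
s=read_state();print({k:s[k] for k in("time","ee_pos","eef_rot","ft_force","width")})
for n in("top","side"):
    cv2.imwrite(f"pics/{n}0.png",camera(n));c=get_calibration(n);print(n,c)
E
```

```text
{'time': 0.0, 'ee_pos': array([0.27605442, 0.56023083, 0.20114808]), 'eef_rot': array([ 2.26899188e-01,  9.73917973e-01, -7.22978190e-04, -1.34623841e-04]), 'ft_force': array([-0.02963986, -0.57741312,  0.65288336]), 'width': 0.0871563903116677}
top {'K': array([[532.98373805,   0.        , 277.67552086],
       [  0.        , 532.98373805, 190.54182445],
       [  0.        ,   0.        ,   1.        ]]), 'position': array([ 0.2946955 , -0.01190018,  1.47337561]), 'rotation': array([ 0.71322357, -0.69494642,  0.06221489, -0.06701434])}
side {'K': array([[532.31452583,   0.        , 278.29705202],
       [  0.        , 532.31452583, 200.78258442],
       [  0.        ,   0.        ,   1.        ]]), 'position': array([0.99690692, 1.00206306, 1.08761493]), 'rotation': array([ 0.18791945,  0.89042806, -0.40600925, -0.08355017])}
```

View pics/top0.png

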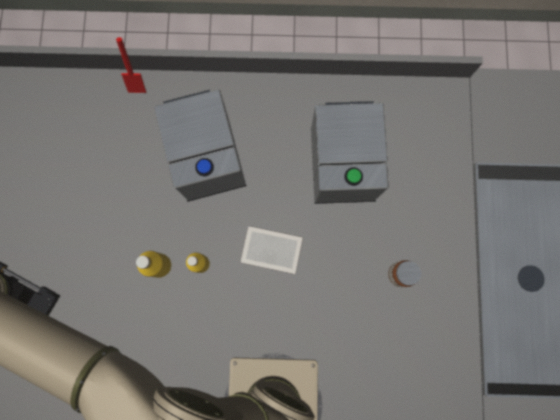

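View pics/side0.png

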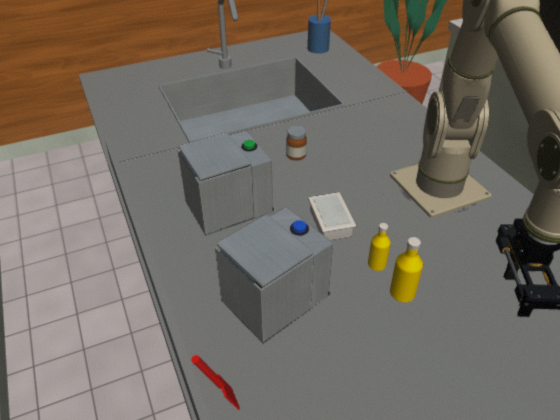

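The top view shows the green button at about (354,176), the blue at (204,167), the takeout container at (272,250), bottles at (150,263) and (196,262), and the jar at (405,273). In the side view the green button is at (249,145). Next I'll measure these.

```bash
cat > h.py <<'E'
from bench import *
import cv2,numpy as np
from scipy.spatial.transform import Rotation as R
def ray(n,p):
    c=get_calibration(n);return c["position"],R.from_quat(c["rotation"]).apply(np.linalg.inv(c["K"])@[*p,1])
def plane(n,p,z):
    o,d=ray(n,p);return o+d*(z-o[2])/d[2]
def blob(im,lo,hi):
    m=cv2.inRange(cv2.cvtColor(im,cv2.COLOR_BGR2HSV),lo,hi)
    n,_,st,ce=cv2.connectedComponentsWithStats(m)
    return [(ce[i],st[i].tolist()) for i in range(1,n) if st[i,4]>30]
E
python3 - <<'E'
from h import *
G={}
for n in("top","side"):
    im=cv2.imread(f"pics/{n}0.png")
    for nm,lo,hi in(("green",(50,120,50),(75,255,255)),("blue",(110,120,60),(130,255,255)),("yellow",(20,150,80),(32,255,255))):
        for c,s in blob(im,lo,hi):
            print(n,nm,c.round(1),s,plane(n,c,.212 if nm!="yellow" else .1).round(4))
            if nm=="green" and s[1]>100:G[n]=c
(o1,d1),(o2,d2)=ray("top",G["top"]),ray("side",G["side"])
t=np.linalg.lstsq(np.c_[d1,-d2],o2-o1,rcond=None)[0]
print("tri",o1+t[0]*d1,o2+t[1]*d2)
for p in((320,164),(385,163)):print("gap",plane("top",p,.206))
for p in((170,161),(240,148)):print("gapB",plane("top",p,.206))
for p in((249,228),(302,238),(295,272),(242,261)):print("takeout",plane("top",p,.054))
print("jar",plane("top",(407,273),.1))
E
```

```text
top green [353.5 175.5] [347, 169, 14, 14, 163] [ 0.5698 -0.1826  0.212 ]
top blue [203.7 166. ] [197, 159, 15, 15, 176] [0.584 0.181 0.212]
top yellow [154.9 265.1] [139, 252, 30, 24, 422] [0.347  0.3096 0.1   ]
top yellow [198.8 263.5] [187, 254, 20, 18, 177] [0.3538 0.1974 0.1   ]
side green [391.1  15.4] [385, 0, 14, 35, 279] [-0.309  -0.8078  0.212 ]
side green [415.9  11.2] [407, 0, 20, 27, 329] [-0.429  -0.8026  0.212 ]
side green [434.2  16.5] [425, 0, 21, 33, 222] [-0.4653 -0.7243  0.212 ]
side green [248.8 144.3] [243, 140, 12, 10, 92] [ 0.5728 -0.1796  0.212 ]
side blue [299.2 226.3] [292, 220, 15, 14, 153] [0.5867 0.1841 0.212 ]
side yellow [378.9 251.2] [368, 231, 23, 40, 651] [0.388  0.2447 0.1   ]
side yellow [406.5 275.8] [390, 249, 33, 53, 1219] [0.3705 0.3421 0.1   ]
tri [ 0.57046386 -0.18302895  0.20876212] [ 0.57139943 -0.18357016  0.20903937]
gap [ 0.59761475 -0.10164612  0.206     ]
gap [ 0.60413161 -0.26007619  0.206     ]
gapB [0.59586228 0.2650442  0.206     ]
gapB [0.63297039 0.09513446 0.206     ]
takeout [0.45345796 0.07524021 0.054     ]
takeout [ 0.43038212 -0.06690123  0.054     ]
takeout [ 0.34033316 -0.05009397  0.054     ]
takeout [0.36542234 0.09058231 0.054     ]
jar [ 0.34381009 -0.33380417  0.1       ]
```

>>> drive_tool --pt "0 0 -0.1 0 0 -0.13" --pt "0 0 -0.2 0 0 -0.26" --pt "0 0 -0.3 0 0 -0.38" --pt "0 0 -0.4 0 0 -0.51" --pt "0 0 -0.5 0 0 -0.63" --claw 1 --force 10

```text
time: 0.52
ee_pos: [0.2761, 0.5603, 0.3531]
eef_rot: [-0.021, 1.0, -0.0, -0.0]
ft_force: [0.1, 0.8, -0.5]
width: 0.0615
grip_force: 0.0
```

```bash
cat >> h.py <<'E'
def go(t):
    s=read_state();r=R.from_quat(s["eef_rot"])
    print("t",s["time"],"pos",s["ee_pos"].round(4),"F",s["ft_force"].round(2),"w",s["width"])
    print("toolx",r.as_matrix()[:,0].round(4),"tooly",r.as_matrix()[:,1].round(4),"toolz",r.as_matrix()[:,2].round(4),"q",s["joint_positions"].round(2))
    print("units",(r.inv().apply(np.array(t)-s["ee_pos"])/.3).round(4))
E
python3 -c "
from h import *
go([.568,-.183,.35])"
```

```text
t 0.5167 pos [0.2761 0.5603 0.3531] F [ 0.11  0.8  -0.55] w 0.06149220674937681
toolx [-9.991e-01 -4.220e-02  3.000e-04] tooly [-4.220e-02  9.991e-01 -5.000e-04] toolz [-2.e-04 -6.e-04 -1.e+00] q [-1.1   0.31 -0.12  1.18  0.04  1.66  0.4 ]
units [-0.8677 -2.5165  0.0114]
```

>>> drive_tool --pt "-0.043 -0.126 0 0 0 0" --pt "-0.087 -0.252 0 0 0 0" --pt "-0.13 -0.378 0 0 0 0" --pt "-0.174 -0.503 0 0 0 0" --pt "-0.217 -0.629 0 0 0 0"

```text
time: 0.93
ee_pos: [0.3486, 0.3725, 0.3516]
eef_rot: [-0.018, 1.0, -0.0, -0.0]
ft_force: [0.5, 0.5, -0.1]
width: 0.0288
grip_force: 0.0
```

>>> drive_tool --pt "-0.043 -0.126 0 0 0 0" --pt "-0.087 -0.252 0 0 0 0" --pt "-0.13 -0.378 0 0 0 0" --pt "-0.174 -0.503 0 0 0 0" --pt "-0.217 -0.629 0 0 0 0"

```text
time: 1.35
ee_pos: [0.4205, 0.1863, 0.3518]
eef_rot: [-0.019, 1.0, 0.0, -0.0]
ft_force: [1.4, -0.2, -0.3]
width: 0.0017
grip_force: 0.0
```

>>> drive_tool --pt "-0.043 -0.126 0 0 0 0" --pt "-0.087 -0.252 0 0 0 0" --pt "-0.13 -0.378 0 0 0 0" --pt "-0.174 -0.503 0 0 0 0" --pt "-0.217 -0.629 0 0 0 0"

```text
time: 1.77
ee_pos: [0.4925, 0.0002, 0.3519]
eef_rot: [-0.019, 1.0, 0.0, 0.0]
ft_force: [0.2, 0.1, -0.0]
width: 0.0007
grip_force: 0.0
```

>>> drive_tool --pt "-0.043 -0.126 0 0 0 0" --pt "-0.087 -0.252 0 0 0 0" --pt "-0.13 -0.378 0 0 0 0" --pt "-0.174 -0.503 0 0 0 0" --pt "-0.217 -0.629 0 0 0 0"

```text
time: 2.18
ee_pos: [0.5647, -0.1856, 0.3518]
eef_rot: [-0.019, 1.0, 0.0, 0.0]
ft_force: [1.0, -0.0, 0.5]
width: 0.0005
grip_force: 0.0
```

```bash
python3 -c "
from h import *
go([.568,-.183,.25])
a=[cv2.resize(camera(n),(400,300)) for n in ('top','side')]
cv2.imwrite('pics/both1.png',np.hstack(a))"
```

```text
t 2.1833 pos [ 0.5647 -0.1856  0.3518] F [ 0.98 -0.02  0.45] w 0.0005052777415823929
toolx [-0.9993 -0.0379 -0.    ] tooly [-3.790e-02  9.993e-01  1.000e-04] toolz [ 0.e+00  1.e-04 -1.e+00] q [-0.24  0.25  0.62  1.31 -0.15  1.63  1.96]
units [-0.0113  0.0082  0.3393]
```

View pics/both1.png

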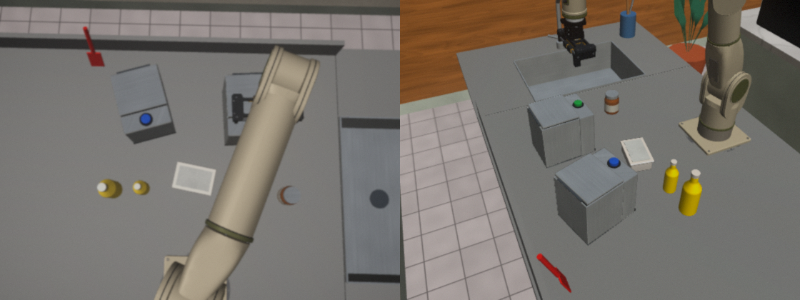

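The gripper is above the green bin: fingertips at about (578,62) in the side half, with the button at (578,103) directly below. I'll descend to about 25 mm above the button and check.

>>> drive_tool --pt "-0.004 0.003 0.08 0 0 0" --pt "-0.008 0.006 0.16 0 0 0" --pt "-0.011 0.008 0.24 0 0 0" --pt "-0.011 0.008 0.32 0 0 0" --pt "-0.011 0.008 0.37 0 0 0"

```text
time: 2.7
ee_pos: [0.5666, -0.1806, 0.238]
eef_rot: [-0.019, 1.0, 0.0, -0.001]
ft_force: [-0.5, 0.6, -0.6]
width: 0.0004
grip_force: 0.0
```

```bash
python3 -c "
from h import *
go([.568,-.183,.214])
a=camera('side');print([c for c,s in blob(a,(50,120,50),(75,255,255)) if s[1]>100])
cv2.imwrite('pics/side2.png',cv2.resize(a[50:200,170:370],(800,600),interpolation=cv2.INTER_CUBIC))"
```

```text
t 2.7 pos [ 0.5666 -0.1806  0.238 ] F [-0.47  0.55 -0.58] w 0.0003870733048243546
toolx [-0.9993 -0.0375  0.003 ] tooly [-3.750e-02  9.993e-01  9.000e-04] toolz [-3.e-03  8.e-04 -1.e+00] q [-0.25  0.27  0.6   1.52 -0.15  1.4   1.96]
units [-0.0046 -0.0082  0.0801]
[array([248.93684211, 144.49473684])]
```

View pics/side2.png

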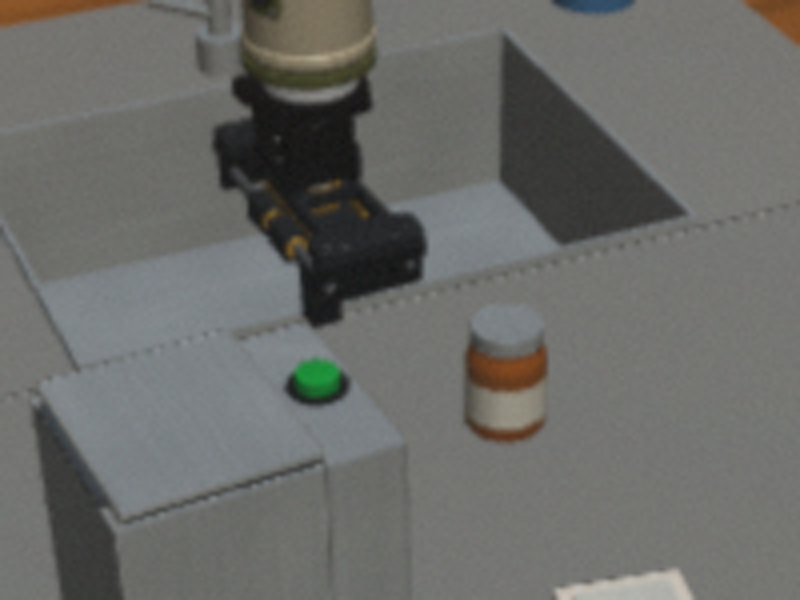

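The tip of the near finger is at crop (322,320), image (250.5,130). The button top is at crop (318,377), image (249,144). I'll compare these with the projected TCP.

```bash
python3 -c "
from h import *
c=get_calibration('side');r=R.from_quat(c['rotation'])
def pj(p):
    v=c['K']@r.inv().apply(np.array(p)-c['position']);return (v[:2]/v[2]).round(1)
for p in([.5666,-.1806,.238],[.5666,-.1656,.238],[.571,-.183,.214],[.5666,-.1806,.258]):print(p,pj(p))
go([.568,-.183,.218])"
```

```text
[0.5666, -0.1806, 0.238] [250.4 136.1]
[0.5666, -0.1656, 0.238] [252.4 138.8]
[0.571, -0.183, 0.214] [249. 143.]
[0.5666, -0.1806, 0.258] [250.1 130.1]
t 2.75 pos [ 0.5657 -0.1804  0.2359] F [-1.16 -0.67 -2.53] w 0.0004014128649621276
toolx [-0.9993 -0.0375  0.0059] tooly [-0.0375  0.9993  0.0015] toolz [-0.0059  0.0012 -1.    ] q [-0.25  0.27  0.6   1.52 -0.15  1.4   1.96]
units [-0.0075 -0.0092  0.0596]
```

>>> drive_tool --pt "0 0 0 0 0 0" --pt "0 0 0.02 0 0 0" --pt "0 0 0.04 0 0 0" --pt "0 0 0.06 0 0 0" --pt "0 0 0.06 0 0 0"

```text
time: 3.17
ee_pos: [0.5673, -0.1813, 0.222]
eef_rot: [-0.019, 1.0, 0.0, -0.0]
ft_force: [-0.7, -0.2, -0.1]
width: 0.0007
grip_force: 0.0
```

```bash
python3 -c "
from h import *
go([.568,-.183,.214])
a=camera('side')
cv2.imwrite('pics/side3.png',cv2.resize(a[100:175,200:300],(800,600),interpolation=cv2.INTER_CUBIC))
go([.568,-.183,.214])"
```

```text
t 3.1667 pos [ 0.5673 -0.1813  0.222 ] F [-0.73 -0.23 -0.13] w 0.0006964844936762735
toolx [-9.993e-01 -3.710e-02  8.000e-04] tooly [-3.710e-02  9.993e-01  3.000e-04] toolz [-8.e-04  3.e-04 -1.e+00] q [-0.25  0.28  0.6   1.54 -0.16  1.37  1.97]
units [-0.0021 -0.0058  0.0268]
t 3.2167 pos [ 0.5674 -0.1813  0.2226] F [-1.1   0.05 -0.4 ] w 0.0006106240803188098
toolx [-9.993e-01 -3.700e-02  5.000e-04] tooly [-3.700e-02  9.993e-01  3.000e-04] toolz [-5.e-04  2.e-04 -1.e+00] q [-0.25  0.28  0.6   1.54 -0.16  1.37  1.97]
units [-0.0017 -0.0056  0.0286]
```

View pics/side3.png

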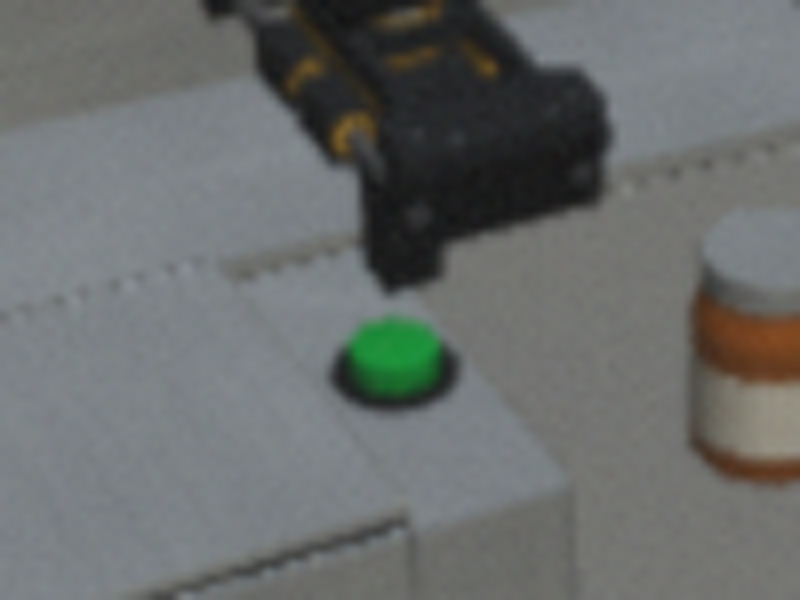

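The finger tip at crop (400,285), image (250,135.6), is over the button at (395,343), image (249.4,142.9), about 20 mm clear. That is more than the TCP height suggests. I'll go down gently and watch the force and picture; 0.207 is above the button's stop either way.

>>> drive_tool --pt "0 -0.005 0.01 0 0 0" --pt "0 -0.005 0.02 0 0 0" --pt "0 -0.005 0.03 0 0 0" --pt "0 -0.005 0.04 0 0 0" --pt "0 -0.005 0.047 0 0 0"

```text
time: 3.63
ee_pos: [0.5675, -0.1829, 0.2084]
eef_rot: [-0.019, 1.0, 0.0, -0.0]
ft_force: [-0.6, 0.9, -0.2]
width: 0.0003
grip_force: 0.0
```

```bash
python3 -c "
from h import *
a=camera('side')
cv2.imwrite('pics/side4.png',cv2.resize(a[100:175,200:300],(800,600),interpolation=cv2.INTER_CUBIC))
go([.568,-.183,.204])"
```

```text
t 3.6833 pos [ 0.5674 -0.1828  0.208 ] F [-0.63 -0.45 -0.63] w -4.703350618707623e-05
toolx [-9.993e-01 -3.710e-02  8.000e-04] tooly [-3.710e-02  9.993e-01  2.000e-04] toolz [-8.e-04  2.e-04 -1.e+00] q [-0.25  0.29  0.59  1.56 -0.16  1.34  1.97]
units [-0.002  -0.0006  0.0135]
```

View pics/side4.png

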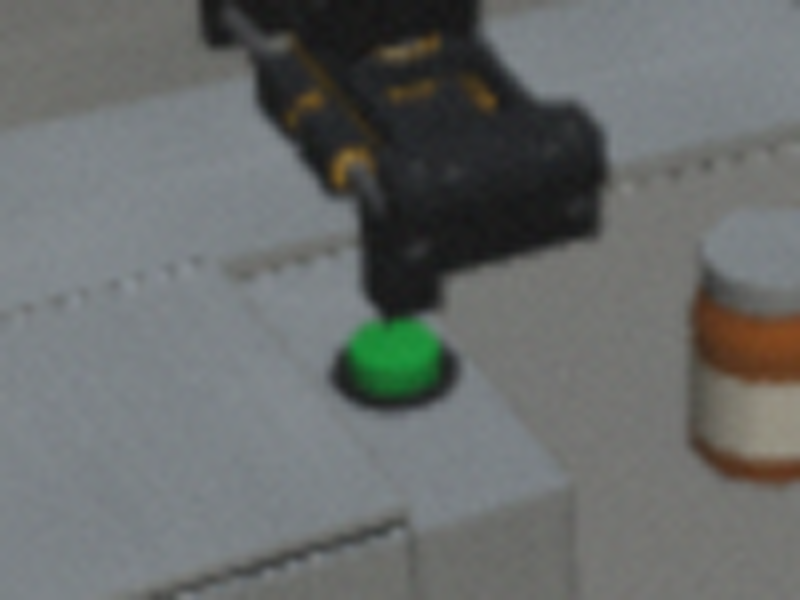

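The fingers sit just above or behind the button, and the button is still up although the TCP reads 0.208. The top view should tell whether the offset is in height or in y.

```bash
python3 -c "
from h import *
a=camera('top')
c=get_calibration('top');r=R.from_quat(c['rotation'])
def pj(p):
    v=c['K']@r.inv().apply(np.array(p)-c['position']);return (v[:2]/v[2]).round(1)
for p in([.5674,-.1828,.208],[.5674,-.1828,.29],[.5674,-.088,.29],[.5674,-.278,.29],[.53,-.088,.29],[.605,-.088,.29]):print(p,pj(p), ((pj(p)-[300,80])*[6,6]).round())
cv2.imwrite('pics/top5.png',cv2.resize(a[80:180,300:430],(780,600),interpolation=cv2.INTER_CUBIC))
"
```

```text
[0.5674, -0.1828, 0.208] [353.4 176.8] [320. 581.]
[0.5674, -0.1828, 0.29] [358.3 169.3] [350. 536.]
[0.5674, -0.088, 0.29] [316.6 168.3] [100. 530.]
[0.5674, -0.278, 0.29] [400.2 170.3] [601. 542.]
[0.53, -0.088, 0.29] [316.3 184.4] [ 98. 626.]
[0.605, -0.088, 0.29] [316.8 152.2] [101. 433.]
```

View pics/top5.png

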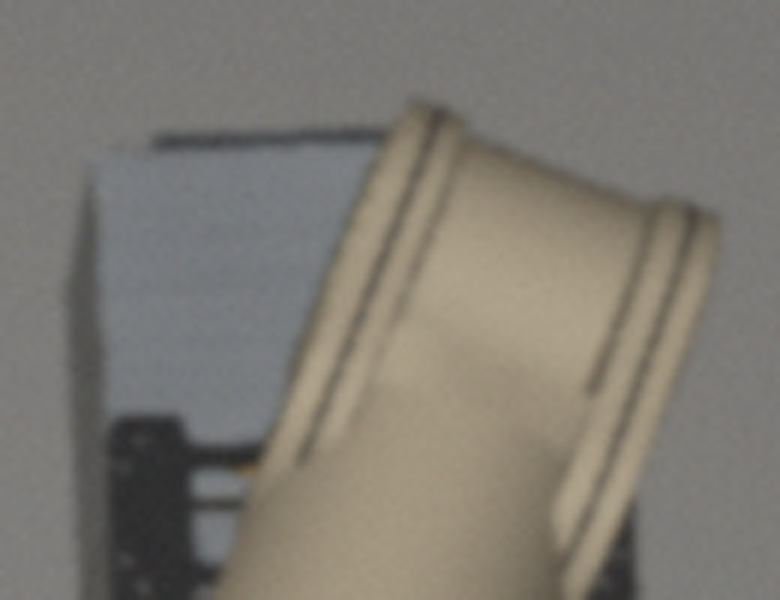

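The gripper body spans crop columns 108–632. This fits the expected y with its top near z≈0.34, so y is right and the tips simply stand higher than the TCP reads. I'll continue down in small steps.

>>> drive_tool --pt "0 0 0.005 0 0 0" --pt "0 0 0.01 0 0 0" --pt "0 0 0.015 0 0 0" --pt "0 0 0.02 0 0 0" --pt "0 0 0.02 0 0 0"

```text
time: 4.15
ee_pos: [0.5675, -0.1829, 0.2025]
eef_rot: [-0.019, 1.0, 0.0, -0.0]
ft_force: [-0.8, 0.2, -0.7]
width: 0.0005
grip_force: 0.0
```

>>> drive_tool --pt "0 0 0.004 0 0 0" --pt "0 0 0.008 0 0 0" --pt "0 0 0.012 0 0 0" --pt "0 0 0.014 0 0 0" --pt "0 0 0.014 0 0 0"

```text
time: 4.57
ee_pos: [0.5676, -0.1829, 0.1984]
eef_rot: [-0.018, 1.0, 0.0, -0.0]
ft_force: [0.0, 0.0, -0.1]
width: 0.0005
grip_force: 0.0
```

```bash
python3 -c "
from h import *
go([.568,-.183,.194])
a=camera('side')
cv2.imwrite('pics/side6.png',cv2.resize(a[100:175,200:300],(800,600),interpolation=cv2.INTER_CUBIC))
go([.568,-.183,.194])"
```

```text
t 4.5667 pos [ 0.5676 -0.1829  0.1984] F [ 0.01  0.04 -0.05] w 0.0004955481925441017
toolx [-9.993e-01 -3.700e-02  2.000e-04] tooly [-3.700e-02  9.993e-01  1.000e-04] toolz [-2.e-04  1.e-04 -1.e+00] q [-0.24  0.3   0.59  1.57 -0.17  1.32  1.98]
units [-0.0014 -0.0002  0.0148]
t 4.6167 pos [ 0.5676 -0.1829  0.1985] F [0.05 0.94 0.32] w 0.0004741074702976015
toolx [-9.993e-01 -3.700e-02  2.000e-04] tooly [-3.700e-02  9.993e-01  1.000e-04] toolz [-2.e-04  1.e-04 -1.e+00] q [-0.24  0.3   0.59  1.57 -0.17  1.32  1.98]
units [-0.0013 -0.0003  0.015 ]
```

View pics/side6.png

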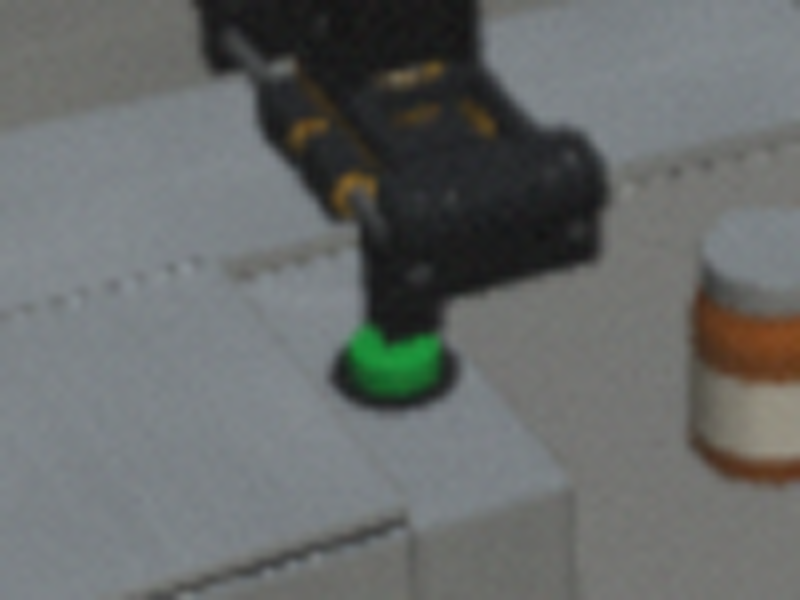

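The fingertips are now at crop (405,340), almost on the button, which is still up with the lid shut. Continuing.

>>> drive_tool --pt "0 0 0.004 0 0 0" --pt "0 0 0.008 0 0 0" --pt "0 0 0.012 0 0 0" --pt "0 0 0.014 0 0 0" --pt "0 0 0.014 0 0 0"

```text
time: 5.03
ee_pos: [0.5675, -0.1829, 0.1942]
eef_rot: [-0.018, 1.0, 0.0, -0.0]
ft_force: [-0.4, 0.6, -0.0]
width: 0.0007
grip_force: 0.0
```

>>> drive_tool --pt "0 0 0.003 0 0 0" --pt "0 0 0.006 0 0 0" --pt "0 0 0.009 0 0 0" --pt "0 0 0.01 0 0 0" --pt "0 0 0.01 0 0 0"

```text
time: 5.45
ee_pos: [0.5677, -0.183, 0.1915]
eef_rot: [-0.018, 1.0, 0.0, 0.0]
ft_force: [-0.2, 0.4, 2.4]
width: 0.0005
grip_force: 0.9
```

```bash
python3 -c "
from h import *
a=camera('side')
F=[]
print(blob(a[100:175,200:300],(50,120,50),(75,255,255)))
b=cv2.imread('pics/side0.png');d=cv2.absdiff(a,b)[125:220,175:245];print('lid diff',d.mean())
cv2.imwrite('pics/side7.png',cv2.resize(a[100:175,200:300],(800,600),interpolation=cv2.INTER_CUBIC))
go([.568,-.183,.190])"
```

```text
[(array([48.57142857, 45.73015873]), [43, 42, 12, 8, 63])]
lid diff 3.2172431077694235
t 5.5 pos [ 0.5677 -0.183   0.1915] F [-0.03 -0.1   2.47] w 0.0008168651844055106
toolx [-9.993e-01 -3.690e-02 -1.000e-04] tooly [-3.690e-02  9.993e-01  1.000e-04] toolz [ 1.e-04  1.e-04 -1.e+00] q [-0.24  0.3   0.59  1.58 -0.17  1.31  1.98]
units [-0.0012 -0.0001  0.0049]
```

Contact at 2.4 N. Pressing 3 mm further.

>>> drive_tool --pt "0 0 0.003 0 0 0" --pt "0 0 0.006 0 0 0" --pt "0 0 0.01 0 0 0" --pt "0 0 0.01 0 0 0" --pt "0 0 0.01 0 0 0"

```text
time: 5.92
ee_pos: [0.5677, -0.183, 0.1883]
eef_rot: [-0.018, 1.0, 0.0, 0.0]
ft_force: [-0.8, -0.1, 0.8]
width: 0.0003
grip_force: 0.8
```

```bash
python3 -c "
from h import *
a=camera('side')
b=cv2.imread('pics/side0.png');d=cv2.absdiff(a,b)[125:220,175:245];print('lid diff',d.mean())
cv2.imwrite('pics/side8.png',cv2.resize(a[50:200,170:370],(800,600),interpolation=cv2.INTER_CUBIC))
go([.568,-.183,.190])"
```

```text
lid diff 3.4457142857142857
t 5.9667 pos [ 0.5677 -0.183   0.1884] F [ 0.55 -0.1   2.07] w 0.00031725027005497625
toolx [-9.993e-01 -3.700e-02 -1.000e-04] tooly [-0.037   0.9993  0.    ] toolz [ 1.e-04  0.e+00 -1.e+00] q [-0.24  0.3   0.59  1.59 -0.17  1.3   1.98]
units [-0.0011 -0.0001 -0.0054]
```

>>> drive_tool --pt "0 0 0.003 0 0 0" --pt "0 0 0.006 0 0 0" --pt "0 0 0.008 0 0 0" --pt "0 0 0.008 0 0 0" --pt "0 0 0.008 0 0 0"

```text
time: 6.38
ee_pos: [0.5677, -0.183, 0.1861]
eef_rot: [-0.018, 1.0, 0.0, 0.0]
ft_force: [-1.0, 0.4, 3.3]
width: 0.0005
grip_force: 1.7
```

```bash
python3 -c "
from h import *
a=camera('side')
b=cv2.imread('pics/side0.png');d=cv2.absdiff(a,b)[125:220,175:245];print('lid diff',d.mean())
cv2.imwrite('pics/side9.png',cv2.resize(a[50:200,170:370],(800,600),interpolation=cv2.INTER_CUBIC))
go([.568,-.183,.190])"
```

```text
lid diff 6.453734335839599
t 6.4333 pos [ 0.5677 -0.1829  0.1861] F [-0.77  0.42  3.61] w 0.0005269628740015081
toolx [-9.993e-01 -3.700e-02 -2.000e-04] tooly [-3.700e-02  9.993e-01  1.000e-04] toolz [ 2.e-04  1.e-04 -1.e+00] q [-0.24  0.3   0.59  1.59 -0.17  1.3   1.98]
units [-0.001  -0.0002 -0.0129]
```

The lid is starting to move. I'll withdraw straight up, then back towards the robot.

>>> drive_tool --pt "0 0 -0.03 0 0 0" --pt "0 0 -0.08 0 0 0" --pt "0.06 0 -0.14 0 0 0" --pt "0.13 0 -0.2 0 0 0" --pt "0.2 0 -0.28 0 0 0"

```text
time: 6.85
ee_pos: [0.5063, -0.1851, 0.2699]
eef_rot: [-0.019, 1.0, -0.0, -0.001]
ft_force: [0.7, -0.1, 1.0]
width: 0.0004
grip_force: 0.0
```

>>> drive_tool --pt "0 0 -0.05 0 0 0" --pt "0 0 -0.1 0 0 0" --pt "0 0 -0.15 0 0 0" --pt "0 0 -0.2 0 0 0" --pt "0 0 -0.2 0 0 0"

```text
time: 7.27
ee_pos: [0.5084, -0.1856, 0.3331]
eef_rot: [-0.018, 1.0, -0.0, 0.002]
ft_force: [0.8, -0.2, 0.6]
width: 0.0007
grip_force: 0.0
```

>>> drive_tool --pt "0 0 0 0 0 0" --pt "0 0 0 0 0 0" --pt "0 0 0 0 0 0" --pt "0 0 0 0 0 0" --pt "0 0 0 0 0 0"

```text
time: 7.68
ee_pos: [0.5075, -0.1851, 0.3295]
eef_rot: [-0.018, 1.0, 0.0, -0.0]
ft_force: [-0.1, -0.3, 0.5]
width: -0.0
grip_force: 0.0
```

>>> drive_tool --pt "0 0 0 0 0 0" --pt "0 0 0 0 0 0" --pt "0 0 0 0 0 0" --pt "0 0 0 0 0 0" --pt "0 0 0 0 0 0"

```text
time: 8.1
ee_pos: [0.5077, -0.1852, 0.33]
eef_rot: [-0.018, 1.0, 0.0, -0.0]
ft_force: [0.3, -0.3, -0.2]
width: 0.0006
grip_force: 0.0
```

>>> drive_tool --pt "0 0 0 0 0 0" --pt "0 0 0 0 0 0" --pt "0 0 0 0 0 0" --pt "0 0 0 0 0 0" --pt "0 0 0 0 0 0"

```text
time: 8.52
ee_pos: [0.5077, -0.1852, 0.33]
eef_rot: [-0.018, 1.0, 0.0, 0.0]
ft_force: [0.7, -0.2, -0.3]
width: 0.0006
grip_force: 0.0
```

```bash
python3 -c "
from h import *
a=camera('side');cv2.imwrite('pics/sideA.png',a)
go([.568,-.183,.190])"
```

```text
t 8.5667 pos [ 0.5077 -0.1852  0.33  ] F [-0.29 -0.52 -0.55] w 0.0004905281128782683
toolx [-0.9993 -0.037  -0.    ] tooly [-3.700e-02  9.993e-01  1.000e-04] toolz [ 0.e+00  1.e-04 -1.e+00] q [-0.29  0.1   0.61  1.49 -0.06  1.56  1.93]
units [-2.012e-01 -1.000e-04  4.667e-01]
```

View pics/sideA.png

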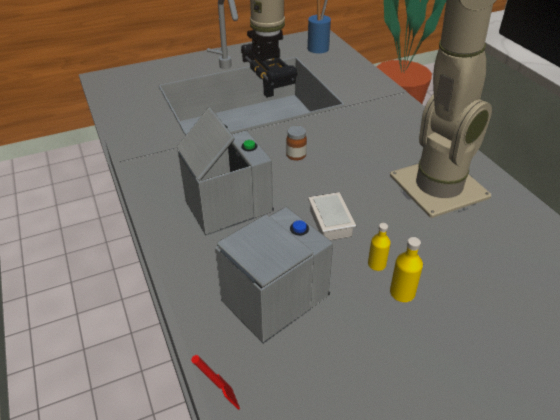

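The food bin's lid stands open with its edge at about (210,115). The green button is up at (249,145), the recycling bin is shut, and the bottle, jar and container are where they were. I'll wait briefly for the lid to settle, then hand in.

>>> drive_tool --pt "0 0 0 0 0 0" --pt "0 0 0 0 0 0" --pt "0 0 0 0 0 0" --pt "0 0 0 0 0 0" --pt "0 0 0 0 0 0"

```text
time: 8.98
ee_pos: [0.5077, -0.1852, 0.33]
eef_rot: [-0.019, 1.0, 0.0, 0.0]
ft_force: [-0.2, -0.3, -0.5]
width: 0.0005
grip_force: 0.0
```

>>> drive_tool --pt "0 0 0 0 0 0" --pt "0 0 0 0 0 0" --pt "0 0 0 0 0 0" --pt "0 0 0 0 0 0" --pt "0 0 0 0 0 0"

```text
time: 9.4
ee_pos: [0.5077, -0.1852, 0.33]
eef_rot: [-0.018, 1.0, 0.0, 0.0]
ft_force: [-0.4, -0.4, -0.3]
width: 0.0002
grip_force: 0.0
```

```bash
python3 -c "
from h import *
d=cv2.absdiff(camera('side'),cv2.imread('pics/sideA.png'))[90:230,170:280];print(d.mean(),(d.max(2)>40).sum())
print(close_job())"
```

```text
1.690021645021645 0
the job is handed in; nothing more can be done
None
```

I pressed the green button, the food bin's lid sprang open and the button came back up, then I withdrew and handed the job in at about 9.5 s; the last picture shows the recycling bin shut and the bottle, jar and container in place, but the hand-in returned no verdict.

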